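# Set the toy camera to its tall lens and focus mark

## Robot

A 7-joint arm with a two-finger parallel gripper is mounted at the origin on the work surface. World frame = base frame: x ahead of the robot, y to its left, z up, the work surface at z = 0. Lengths are in m, angles in rad, forces in N, time in s.
With the tool pointing down it reaches from about 0.4 to 0.85 m from the base axis. Payload 4.5 kg.
Tool frame: the origin (TCP) lies midway between the tips of the shut fingers; the grasp point (between the pads) lies 19 mm behind it; z points along the fingers, y is the line along which they close (so a half turn about z gives the same grasp; the last joint's range is limited). The gripper opens to 88 mm and grips with 3 to 60 N. Pads are 18 mm wide; open, the fingers measure 123 mm over their backs; the gripper's body (75 mm by 187 mm) begins 45 mm behind the grasp point.
Start: joints at [1.344, 0.689, -0.195, 1.565, 0.157, 0.902, -0.215], TCP at [0.161, -0.604, 0.203] pointing down, gripper open.
Joint ranges: [-3.01, 3.01], [-0.46, 2.08], [-1.47, 1.51], [0.13, 2.56], [-1, 4.14], [0.04, 2.09], [-2.66, 2.66]. Speed limits (rad/s): [2.57, 2.57, 3.14, 3.14, 3.14, 3.14, 3.14].

## Interface

Orientations are given as a unit quaternion [x, y, z, w].
In Python, from rig import arm gives the robot as it stands.
- The arm moves only by the tool step_arm, never from a script. Its argument "steps" is a list that holds one entry, the list of rows, each a list of 6 numbers: the shift along the tool's x, y, z each as a share of 200 mm, from -1 to 1, then the turn, a rotation vector about the tool's x, y, z each as a share of pi/2 rad, from -1 to 1. A call has 1 to 12 rows; each row is the pose to reach, as a shift and turn from the pose commanded when the call began, along the tool's axes at that moment; what a row does not reach only later rows make up. A row lasts 1/8 s, in which the tool goes at most 62.5 mm and 10.7 degrees, less where a joint would pass 70% of its speed; a pose out of reach is approached as far as the arm can. A call with a number of a shift or a turn outside -1 to 1 is refused whole. A call with a gripper value outside its range is refused whole. "jaw" is the opening, from 0 (shut) to 1 (fully open), set as the call begins (left out, the last holds). The fingers move at their own pace and stop on an object; "force" is the grip in N (left out, the last holds). Time passes only in rows, so rows that repeat a pose let the fingers close. It gives the time, the measured TCP pose, the force, the opening and the grip force at its end, in the units of the state.
- arm.observe(): the state, without advancing time (a new reading comes with each control period).
- arm.grab_frame(name): name is "side" or "top" or "wrist"; returns (picture, depth): 420x560x3 uint8, blue, green, red; 420x560 float32, m along the optical axis (not along the pixel's ray), 0 where there is no reading.
- arm.camera_info(name): a dict with "fx", "fy", "cx", "cy" (pixels), "T" (4x4, takes a point from camera to world coordinates). Camera axes: x right, y down, z forward; pixel columns grow to the right and rows downward; lengths in m; the calibration is good to about 2 mm. A picture is of the moment at which its call begins: read the wrist's pose just before it. camera_info takes no time and is no camera call; for the wrist camera it gives the pose at the moment of the call.
- arm.close_job(): hands the job in; it is judged then, once.
Trained networks look in the newest picture that a camera, given by its name, has taken for a name from the list of things; names that differ only in an ending like _2 or _b are one class to them, and where a whole thing is asked for, a point or a joint stands for the part that bears it (a point fixed in the world has none). Each returns a list of dicts, best first, with "confidence" (0 to 1); they miss things now and then, are a little off and sometimes report something else, mostly with a low value. They report only what shows in the picture. A call takes as long as a camera call.
- arm.search_frame(camera, label): "box" ([left, top, width, height] in pixels, round what is visible of it).
The state is a dict: "clock": time; "q": joint angles; "joint_velocities": joint speeds; "tau": joint torques, N m; "tool_pos": TCP position; "tcp_rot": TCP orientation; "force": force on the tool from outside, world axes, zero at the start; "wrist_torque": the same for the moment, N m; "opening": opening from 0.0 (shut) to 1.0 (fully open); "grasp_force": force on a finger pad.
Only numpy, scipy, OpenCV 4.12 (cv2) and the standard library are available. Lean on these libraries where they do the work, as an engineer would, in place of code of your own. Each camera call takes 0.05 s, during which the arm holds its last target. There are 200 camera calls.

## Task

Get the big toy camera ready for a game: turn the lens turret on top of it until the tall lens clicks in beside the arrow-shaped sight, in line with its tip. Then slide the upright focus fin along its track until it stands level with the raised ribs beside the track, and let go. Leave the other toys on the tray as they are.

Things in the scene. Friction and masses are not known exactly. Their poses are not given: they have to be found in the camera images.
- camera: toy camera of pink plastic, fixed to the tray, on its back with its front up: a box 170 (x) x 200 (y) x 60 mm high, origin under its middle, z up. On its upper face: the lens turret (centre 36 mm to +y of the middle) and the focus track (68 mm to -y, running along x). Turned by up to 0.5 rad either way; at yaw 0 its x points away from the robot
- turret_centre (a point): centre of the turret's upper face, on its axis, 75 mm above the camera's underside. The turret: a white disc, 116 mm diameter, 12 mm thick, turning both ways without end, with a boss 6 mm tall in the middle and four lenses standing on it, 90 degrees apart, centres 42 mm from the axis: counter-clockwise from above tall, short, square, stepped
- tall_lens_top (a point): centre of the top of the tall lens, which moves with the turret: round, 28 mm diameter, 62 mm tall above the disc. The others: short (round, 28 mm diameter, 34 mm tall), square (26 x 26 mm, 34 mm tall), stepped (28 mm diameter up to 22 mm, then 18 mm up to 36 mm)
- tall_lens_home (a point): point on the camera where the top centre of the tall lens lies when that lens is clicked in at the sight (42 mm from the turret's axis, towards the camera's +x)
- sight_tip (a point): upper tip of the sight, a white arrow-shaped block 14 mm high on the camera's upper face, just off the turret's rim on the camera's +x side, pointing at the turret's centre
- focus_fin_top (a point): centre of the top of the focus fin, an upright tab 14 mm thick along the track, 28 mm wide across it, 34 mm high above the camera's upper face, on a foot 30 x 16 mm and 4 mm high; it slides along the camera's x against about 2 N of friction and stays where it is left
- focus_mark (a point): point where the top centre of the fin lies when the fin stands at the ribs (two white ribs 5 mm wide, 14 mm long and 3 mm high, one on each side of the track, in line across it)
- turret (a joint): angle of the turret, rad, counter-clockwise from above; tall lens at the sight at 0 and at 2 pi. A sprung detent clicks every pi/2, holds with about 0.11 N m (under 3 N at a lens) and, when let go, pulls into the nearest click from about 40 degrees away. At the start the tall lens is 60 to 180 degrees from the sight, either side, nearly always at a click
- focus_slide (a joint): position of the focus fin along its 70 mm track, m, growing towards the camera's +x; 0.045 is at the ribs; it starts between 0 and 0.020
- push_car: wooden push car, 110 x 72 x 69 mm, origin under its middle; bystander
- rabbit_bell: white ceramic rabbit-shaped bell, 64 mm wide, 114 mm tall with its ears, origin under its middle; bystander
- bead_jar: clear jar of beads with metal lid and latch, 76 mm wide, 92 mm tall, origin under its middle; bystander
- arch_block: wooden arch block, 30 x 92 x 77 mm, origin under its middle; bystander
- toy_bowl: small wooden bowl, 84 mm wide, 40 mm tall, origin under its middle; bystander
- toy_cup: white toy cup, 68 mm wide, 65 mm tall, origin under its middle; bystander

How it is judged:
By the outcome, as a careful person would: the job done as asked, in the order asked, and still so for the second after the job is handed in, with the robot touching nothing.
It also fails if it takes over 61 s, if anything falls off the work surface, if the arm or the gripper's body presses on something with over 40 N, if the wrist force passes 120 N, or if a joint passes its speed limit or range.

## Working session

There is one attempt and no reset: what is moved stays moved. The work goes in short steps, Python scripts to look and compute and a tool call to move; the robot and the scene stay as the last step left them, time stands still between calls to the robot, and variables do not carry over. Pictures are saved under pics/ and viewed, at most 10 in all, crops included, and the job is handed in when it is done.

Besides the shell and the picture viewer there is one more tool, called after "Call:" as a command line: name --argument value ..., lists and objects as JSON in quotes. step_arm: Moves the arm, as the interface text tells. Shift numbers are shares of 200 mm and turn numbers shares of pi/2 rad, none past 1 either way. Its arguments: {"type":"object","properties":{"steps":{"type":"array","items":{"type":"array","items":{"type":"array","items":{"type":"number"}}}},"jaw":{"type":"number"},"force":{"type":"number"}},"required":["steps"]}

```bash
ls; mkdir -p pics; cat > h.py <<'E'
import numpy as np, cv2
from rig import arm
from scipy.spatial.transform import Rotation as R
def cloud(d,c):
    v,u=np.indices(d.shape); P=np.stack([(u-c['cx'])/c['fx']*d,(v-c['cy'])/c['fy']*d,d,np.ones_like(d)],-1)
    return (P@np.array(c['T']).T)[...,:3]
E
python3 - <<'E'
from h import *
s=arm.observe(); print(s['clock'],s['tool_pos'],s['tcp_rot'],s['opening'])
for n in ('top','side'):
    im,d=arm.grab_frame(n); c=arm.camera_info(n); cv2.imwrite(f'pics/{n}0.png',im); np.save(f'{n}0.npy',cloud(d,c)); print(n,np.round(c['T'],3).tolist(),c['fx'])
    for l in ('camera','tall_lens_top','sight_tip','focus_fin_top','turret'):
        print(l,[(np.round(r['box']).tolist(),round(r['confidence'],2)) for r in arm.search_frame(n,l)[:2]])
E
```

```text
pics
0.0 [ 0.16093772 -0.60322077  0.20211883] [ 9.91505000e-01  1.30065401e-01 -1.68744590e-04 -8.93073707e-04] 1.000603089240076
top [[0.002, -0.98, 0.198, 0.453], [-1.0, 0.0, 0.013, -0.004], [-0.013, -0.198, -0.98, 1.095], [0.0, 0.0, 0.0, 1.0]] 406.3242378205651
camera [([216.0, 199.0, 80.0, 79.0], 0.97)]
tall_lens_top [([218.0, 211.0, 48.0, 46.0], 0.97)]
sight_tip [([215.0, 202.0, 84.0, 72.0], 0.68), ([217.0, 209.0, 50.0, 49.0], 0.19)]
focus_fin_top [([275.0, 241.0, 13.0, 16.0], 0.39)]
turret [([217.0, 207.0, 49.0, 50.0], 0.56)]
side [[-0.994, -0.061, 0.085, 0.554], [-0.105, 0.527, -0.844, 0.804], [0.006, -0.848, -0.53, 0.605], [0.0, 0.0, 0.0, 1.0]] 427.03186761197304
camera [([250.0, 211.0, 89.0, 87.0], 0.58)]
tall_lens_top [([269.0, 206.0, 55.0, 62.0], 0.59)]
sight_tip [([248.0, 206.0, 92.0, 91.0], 0.97)]
focus_fin_top [([308.0, 213.0, 9.0, 19.0], 0.43), ([266.0, 207.0, 56.0, 62.0], 0.17)]
turret [([268.0, 208.0, 54.0, 61.0], 0.8)]
```

```bash
python3 - <<'E'
from h import *
a=cv2.imread('pics/top0.png'); b=cv2.imread('pics/side0.png')
A=cv2.resize(a[185:285,205:305],(400,400),interpolation=cv2.INTER_CUBIC);B=cv2.resize(b[200:300,245:345],(400,400),interpolation=cv2.INTER_CUBIC)
C=np.hstack([cv2.resize(a,(400,300))[:200],cv2.resize(b,(400,300))[:200]])
C=np.hstack([cv2.resize(a,(400,200)),cv2.resize(b,(400,200))])
cv2.imwrite('pics/m.png',np.vstack([np.hstack([A,B]),C]))
P=np.load('top0.npy'); 
m=(P[...,2]>.054)&(P[...,2]<.066); m[:185]=0;m[285:]=0;m[:,:205]=0;m[:,305:]=0
print(cv2.minAreaRect(P[m][:,:2].astype(np.float32)*1000), m.sum())
for lo,hi in ((.068,.08),(.085,.1),(.1,.117),(.125,.15)):
    m2=(P[...,2]>lo)&(P[...,2]<hi); m2[:185]=0;m2[285:]=0;m2[:,:205]=0;m2[:,305:]=0
    n,l,st,_=cv2.connectedComponentsWithStats(m2.astype(np.uint8))
    for i in range(1,n):
        if st[i,4]>8: print(lo,st[i].tolist(),np.round(P[l==i].mean(0),4),np.round(np.median(P[l==i],0),4),np.round(np.ptp(P[l==i],axis=0),3))
E
```

```text
((616.9224853515625, 56.20206069946289), (211.3084716796875, 228.15902709960938), 89.93614959716797) 273
0.068 [240, 189, 21, 3, 25] [0.7154 0.0717 0.075 ] [0.7152 0.0696 0.0762] [0.003 0.053 0.012]
0.068 [226, 191, 13, 1, 13] [0.7127 0.1189 0.0736] [0.7128 0.1194 0.073 ] [0.002 0.03  0.009]
0.068 [214, 201, 83, 72, 2929] [0.5905 0.0382 0.0712] [0.5848 0.0249 0.071 ] [0.182 0.208 0.012]
0.085 [225, 185, 36, 6, 163] [0.7197 0.0939 0.0886] [0.7196 0.0969 0.0886] [0.014 0.09  0.011]
0.085 [276, 185, 11, 4, 26] [ 0.722  -0.0076  0.0892] [ 0.7222 -0.0068  0.0895] [0.008 0.026 0.009]
0.085 [243, 202, 7, 7, 18] [0.6731 0.0833 0.0867] [0.673  0.0836 0.0867] [0.015 0.015 0.004]
0.085 [219, 212, 45, 45, 842] [0.5985 0.0921 0.0875] [0.5955 0.0915 0.0868] [0.112 0.111 0.015]
0.1 [242, 216, 7, 6, 11] [0.6321 0.0816 0.1095] [0.631  0.0809 0.1083] [0.013 0.015 0.016]
0.1 [226, 226, 4, 11, 12] [0.6017 0.1222 0.1074] [0.6006 0.1216 0.1075] [0.024 0.008 0.016]
0.1 [255, 236, 8, 4, 9] [0.5847 0.0462 0.1086] [0.5831 0.046  0.1076] [0.008 0.017 0.014]
0.1 [233, 244, 11, 11, 53] [0.5565 0.095  0.1078] [0.5537 0.0924 0.1078] [0.025 0.025 0.015]
0.1 [276, 244, 11, 6, 61] [ 0.565  -0.008   0.1046] [ 0.5658 -0.0079  0.1043] [0.013 0.025 0.01 ]
0.125 [251, 226, 12, 13, 105] [0.5947 0.0499 0.1462] [0.5944 0.0488 0.1474] [0.027 0.026 0.023]
```

View pics/m.png

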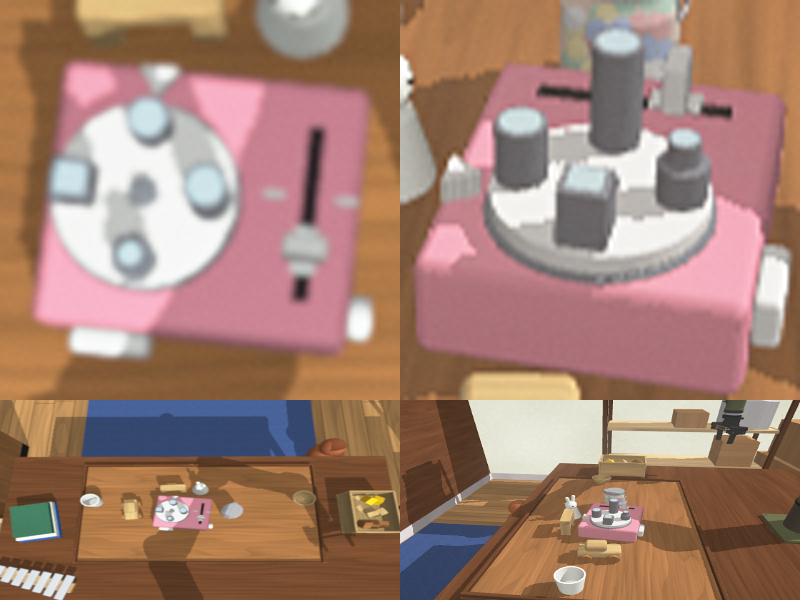

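```bash
cat >> h.py <<'E'
def comps(P,lo,hi,box,mn=6):
    m=(P[...,2]>lo)&(P[...,2]<hi); k=np.zeros_like(m); x,y,w,h=box; k[y:y+h,x:x+w]=1; m&=k
    n,l,st,_=cv2.connectedComponentsWithStats(m.astype(np.uint8))
    return [(st[i].tolist(),P[l==i]) for i in range(1,n) if st[i,4]>=mn]
E
python3 - <<'E'
from h import *
P=np.load('top0.npy'); B=(205,197,100,88)
for lo,hi in ((.114,.127),(.14,.155),(.098,.11)):
    for st,Q in comps(P,lo,hi,B,5):
        print(lo,st,np.round(Q.mean(0),4),np.round((Q.max(0)+Q.min(0))/2,4),np.round(np.ptp(Q,axis=0),3))
for st,Q in comps(P,.081,.092,B,100):
    (c,r)=cv2.minEnclosingCircle(Q[:,:2].astype(np.float32)*1000);print('disc',c,r,np.median(Q[:,2]))
for st,Q in comps(P,.066,.0755,B,300):
    print('face',cv2.minAreaRect(Q[:,:2].astype(np.float32)*1000),np.median(Q[:,2]))
for st,Q in comps(P,.064,.082,B,300):
    print('face',cv2.minAreaRect(Q[:,:2].astype(np.float32)*1000),np.median(Q[:,2]))
# ribs, sight by colour (whitish) on the face
im=cv2.imread('pics/top0.png'); sat=cv2.cvtColor(im,cv2.COLOR_BGR2HSV)[...,1]
m=(sat<90)&(P[...,2]>.068)&(P[...,2]<.082); m[:197]=0;m[285:]=0;m[:,:265]=0;m[:,305:]=0
n,l,st,ce=cv2.connectedComponentsWithStats(m.astype(np.uint8))
for i in range(1,n): print(st[i],ce[i],np.round(P[l==i].mean(0),4))
print(P[235:275:1,0:0].size, [np.round(Q.mean(0),3).tolist() for st,Q in comps(P,.07,.13,(200,150,250,150),60)])
E
```

```text
0.114 [237, 209, 11, 12, 102] [0.6417 0.0877 0.1201] [0.6423 0.0876 0.1194] [0.028 0.025 0.01 ]
0.114 [217, 224, 12, 12, 116] [0.6042 0.1338 0.1203] [0.6046 0.1344 0.1202] [0.027 0.027 0.011]
0.114 [234, 245, 8, 8, 49] [0.5585 0.0965 0.1217] [0.5583 0.0968 0.1207] [0.017 0.017 0.01 ]
0.14 [251, 226, 12, 12, 111] [0.5954 0.0503 0.1479] [0.5955 0.05   0.1466] [0.027 0.026 0.011]
0.098 [241, 218, 7, 4, 9] [0.631  0.0825 0.1028] [0.6319 0.084  0.1036] [0.007 0.015 0.009]
0.098 [229, 226, 1, 5, 5] [0.6108 0.1207 0.1034] [0.6109 0.1207 0.1029] [0.009 0.001 0.009]
0.098 [226, 233, 3, 4, 6] [0.5933 0.1238 0.1043] [0.5943 0.1251 0.1036] [0.006 0.006 0.011]
0.098 [258, 237, 5, 3, 5] [0.5849 0.0437 0.1042] [0.5858 0.0437 0.1033] [0.006 0.009 0.009]
0.098 [233, 244, 11, 11, 32] [0.5599 0.0911 0.1069] [0.5586 0.0968 0.1052] [0.024 0.025 0.009]
0.098 [276, 244, 11, 6, 61] [ 0.565  -0.0078  0.1044] [ 0.5651 -0.0079  0.1045] [0.013 0.025 0.009]
0.098 [233, 249, 6, 6, 14] [0.5509 0.1035 0.1079] [0.5522 0.1028 0.1076] [0.012 0.013 0.005]
disc (600.2493896484375, 92.25045776367188) 57.79706573486328 0.
[... 2407 characters left out ...]
 0.0713]
[275 225   1   1   1] [275. 225.] [0.6237 0.0072 0.0714]
[267 226   1   1   1] [267. 226.] [0.6212 0.0277 0.071 ]
[293 242   1   1   1] [293. 242.] [ 0.58   -0.0383  0.0723]
[289 257   1   1   1] [289. 257.] [ 0.5424 -0.0281  0.07  ]
[291 259   1   1   1] [291. 259.] [ 0.5375 -0.0332  0.0682]
[291 261   1   2   2] [291.  261.5] [ 0.5311 -0.0331  0.0699]
[265 269   1   1   1] [265. 269.] [0.5124 0.0321 0.0694]
[283 272   1   1   1] [283. 272.] [ 0.5051 -0.0129  0.0685]
[285 272   2   1   2] [285.5 272. ] [ 0.5051 -0.0192  0.0682]
[289 272   1   1   1] [289. 272.] [ 0.505  -0.0279  0.0698]
0 [[0.732, -0.006, 0.097], [0.727, 0.091, 0.087], [0.594, 0.061, 0.082], [0.602, -0.117, 0.099]]
```

Call:
step_arm --steps '[[[0.3,-0.26,0,0,0,-0.11],[0.6,-0.52,0,0,0,-0.22],[0.9,-0.8,0,0,0,-0.33],[0.98,-0.865,0,0,0,-0.44],[0.98,-0.865,0,0,0,-0.55],[0.98,-0.865,0,0,0,-0.66],[0.98,-0.865,0,0,0,-0.766],[0.98,-0.865,0,0,0,-0.766]]]'

```text
clock: 1.6
tool_pos: [0.306, -0.3863, 0.203]
tcp_rot: [0.744, 0.668, 0.0, 0.0]
force: [-0.2, -0.1, -0.0]
opening: 1.001
grasp_force: 0.0
```

```bash
cat >> h.py <<'E'
def to(x,y,z,phi=None):
    s=arm.observe(); r=R.from_quat(s['tcp_rot']); 
    print('t',round(s['clock'],2),'pos',np.round(s['tool_pos'],4),'open',round(s['opening'],3),'F',np.round(s['force'],1),'q',np.round(s['q'],2),'yaw',np.degrees(np.arctan2(*r.as_matrix()[[1,0],0])))
    d=r.inv().apply(np.array([x,y,z])-s['tool_pos'])/.2; print('shift',np.round(d,4))
    if phi is not None:
        g=R.from_euler('z',phi,degrees=True)*R.from_euler('x',180,degrees=True); print('turn',np.round((r.inv()*g).as_rotvec()/(np.pi/2),4))
E
python3 -c "
from h import *
to(.5955,.0503,.200,83.85)"
```

```text
t 1.6 pos [ 0.306  -0.3863  0.203 ] open 1.001 F [-0.2 -0.1 -0. ] q [ 1.15  0.56 -0.53  1.95  0.41  0.75  0.27] yaw 83.770333670286
shift [2.3273 1.2023 0.0158]
turn [ 0.0003 -0.0001 -0.0009]
```

Call:
step_arm --steps '[[[0.3,0.15,0,0,0,0],[0.56,0.29,0,0,0,0],[0.776,0.401,0,0,0,0],[0.776,0.401,0,0,0,0]]]'

```text
clock: 2.1
tool_pos: [0.4053, -0.2365, 0.2035]
tcp_rot: [0.742, 0.67, 0.001, 0.001]
force: [0.6, -1.1, -0.3]
opening: 0.999
grasp_force: 0.0
```

Call:
step_arm --steps '[[[0.27,0.14,0,0,0,0],[0.54,0.28,0,0,0,0],[0.776,0.401,0,0,0,0],[0.776,0.401,0,0,0,0]]]'

```text
clock: 2.6
tool_pos: [0.5009, -0.091, 0.2033]
tcp_rot: [0.743, 0.67, 0.002, 0.0]
force: [-1.0, -0.2, -0.2]
opening: 1.0
grasp_force: 0.0
```

```bash
python3 -c "
from h import *
to(.5955,.0503,.200,83.85)"
```

```text
t 2.6 pos [ 0.5009 -0.091   0.2033] open 1.0 F [-1.  -0.2 -0.2] q [ 0.4   0.57 -0.49  1.9   0.38  0.76 -0.41] yaw 84.09257408925107
shift [0.7515 0.3978 0.0191]
turn [ 0.0016 -0.0015  0.0027]
```

Call:
step_arm --steps '[[[0.3,0.15,0,0,0,0],[0.56,0.29,0,0,0,0],[0.75,0.395,0.02,0,0,0],[0.75,0.395,0.02,0,0,0],[0.75,0.395,0.02,0,0,0]]]'

```text
clock: 3.22
tool_pos: [0.5922, 0.0428, 0.1984]
tcp_rot: [0.745, 0.667, -0.002, 0.0]
force: [-0.1, -0.2, -0.3]
opening: 0.997
grasp_force: 0.0
```

```bash
python3 - <<'E'
from h import *
to(.5955,.0503,.127,83.85)
im,d=arm.grab_frame('wrist'); c=arm.camera_info('wrist'); cv2.imwrite('pics/w1.png',im); P=cloud(d,c)
for st,Q in comps(P,.138,.156,(0,0,560,420),100): print(st,np.round(Q.mean(0),4),np.round((Q.max(0)+Q.min(0))/2,4),np.round(np.ptp(Q,axis=0),3))
E
```

```text
t 3.23 pos [0.5922 0.0428 0.1984] open 0.997 F [-0.1 -0.2 -0.3] q [ 0.11  0.68 -0.46  1.66  0.37  0.89 -0.61] yaw 83.65698998222376
shift [0.0401 0.0126 0.3568]
turn [-0.0009  0.0018 -0.0021]
[265, 180, 43, 46, 1521] [0.5965 0.0522 0.1488] [0.5964 0.051  0.1449] [0.027 0.027 0.014]
```

View pics/w1.png

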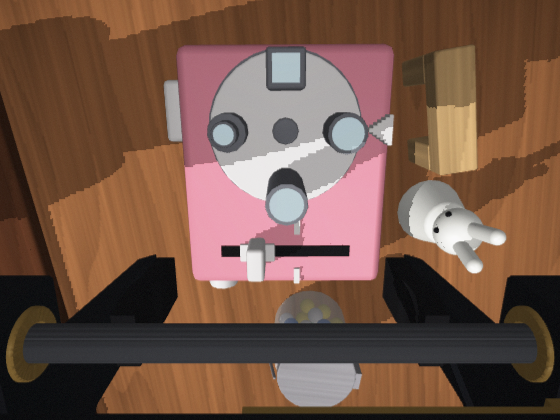

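Call:
step_arm --steps '[[[0.041,0.015,0.1,0,0,0],[0.041,0.015,0.25,0,0,0],[0.041,0.015,0.345,0,0,0],[0.041,0.015,0.345,0,0,0],[0.041,0.015,0.345,0,0,0]]]' --jaw 0.6

```text
clock: 3.9
tool_pos: [0.5971, 0.0538, 0.1301]
tcp_rot: [0.744, 0.668, 0.0, 0.0]
force: [-0.3, 0.4, -0.4]
opening: 0.602
grasp_force: 0.0
```

Call:
step_arm --steps '[[[0,0,0,0,0,0],[0,0,0,0,0,0],[0,0,0,0,0,0],[0,0,0,0,0,0],[0,0,0,0,0,0]]]' --jaw 0.2 --force 12

```text
clock: 4.53
tool_pos: [0.5969, 0.054, 0.1299]
tcp_rot: [0.744, 0.668, 0.0, 0.0]
force: [-0.3, 0.5, 0.9]
opening: 0.201
grasp_force: 0.0
```

```bash
python3 - <<'E'
from h import *
to(.6419,.0876,.129,173.85)
s=arm.observe(); print(s['grasp_force'])
# arc rows about the turret centre, end shares
r=R.from_quat(s['tcp_rot']); p=np.array(s['tool_pos']); c=np.array([.6001,.0921,p[2]]); print(np.hypot(*(p-c)[:2]), np.degrees(np.arctan2(*(p-c)[[1,0]])))
for a in np.linspace(9,90,10):
    q=c+R.from_euler('z',a,degrees=True).apply(p-c); print(round(a),np.round(r.inv().apply(q-p)/.2,3), -round(a/90,3))
E
```

```text
t 4.53 pos [0.5969 0.054  0.1299] open 0.201 F [-0.3  0.5  0.9] q [ 0.07  0.77 -0.42  1.71  0.43  0.75 -0.67] yaw 83.88683099630848
shift [0.1912 0.2057 0.0047]
turn [ 0.000e+00  1.000e-04 -9.996e-01]
0.0
0.0382677363853742 -94.7778429859943
9 [0.003 0.03  0.   ] -0.1
18 [0.011 0.059 0.   ] -0.2
27 [0.023 0.086 0.   ] -0.3
36 [0.039 0.112 0.   ] -0.4
45 [0.059 0.134 0.   ] -0.5
54 [0.082 0.153 0.   ] -0.6
63 [0.108 0.168 0.   ] -0.7
72 [0.136 0.179 0.   ] -0.8
81 [0.166 0.185 0.   ] -0.9
90 [0.196 0.187 0.   ] -1.0
```

```bash
python3 - <<'E'
from h import *
im,d=arm.grab_frame('wrist'); b,d2=arm.grab_frame('side'); P=cloud(d,arm.camera_info('wrist'))
a=cv2.resize(im,(400,300)); B=cv2.resize(b[180:310,220:390],(400,300))
cv2.imwrite('pics/m2.png',np.hstack([a,B]))
s=arm.observe(); print(s['opening'],s['grasp_force'],s['force'])
E
```

```text
0.1988936674735667 0.0 [0.34043109 0.11729845 0.60180819]
```

View pics/m2.png

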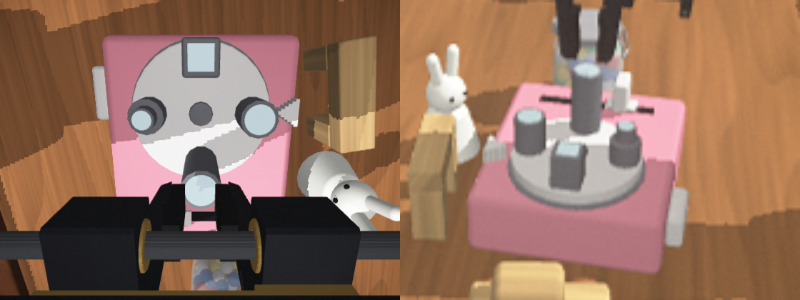

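```bash
python3 - <<'E'
from h import *
for n in ('wrist','top','side'):
    im,d=arm.grab_frame(n); c=arm.camera_info(n); P=cloud(d,c)
    dark=(im.max(2)<75)&(d>0)
    m=dark&(P[...,2]>.1)&(P[...,2]<.19)&(abs(P[...,0]-.597)<.09)&(abs(P[...,1]-.04)<.06)
    print(n,m.sum())
    for z in np.arange(.1,.19,.01):
        k=m&(P[...,2]>=z)&(P[...,2]<z+.01)
        if k.sum()>4: print(round(z,2),k.sum(),np.round(P[k].min(0),3),np.round(P[k].max(0),3))
    for st,Q in comps(P,.14,.156,(0,0,560,420),5):
        if np.hypot(Q[:,0].mean()-.6,Q[:,1].mean()-.06)<.06: print('c',st,np.round(Q.mean(0),4))
E
```

```text
wrist 3944
0.1 311 [0.567 0.055 0.1  ] [0.635 0.1   0.11 ]
0.11 373 [0.566 0.055 0.11 ] [0.635 0.1   0.12 ]
0.12 260 [0.566 0.055 0.12 ] [0.634 0.1   0.13 ]
0.13 289 [0.587 0.055 0.13 ] [0.61  0.065 0.14 ]
0.14 288 [0.588 0.055 0.14 ] [0.61  0.065 0.149]
0.16 205 [0.578 0.043 0.164] [0.617 0.066 0.17 ]
0.17 884 [0.575 0.044 0.17 ] [0.62  0.067 0.18 ]
0.18 1334 [0.574 0.044 0.18 ] [0.621 0.067 0.19 ]
c [253, 232, 57, 61, 2427] [0.5963 0.0533 0.1485]
top 0
side 140
0.16 12 [0.58  0.053 0.166] [0.614 0.067 0.169]
0.17 66 [0.573 0.051 0.17 ] [0.619 0.068 0.18 ]
0.18 62 [0.573 0.052 0.18 ] [0.619 0.068 0.19 ]
c [293, 207, 13, 11, 121] [0.596  0.0561 0.148 ]
```

Call:
step_arm --steps '[[[0,0,0,0,0,0],[0,0,0,0,0,0],[0,0,0,0,0,0]]]' --jaw 0.6

```text
clock: 5.15
tool_pos: [0.5969, 0.0539, 0.1299]
tcp_rot: [0.744, 0.668, -0.0, 0.0]
force: [-0.0, -0.3, 0.5]
opening: 0.518
grasp_force: 0.0
```

```bash
cat >> h.py <<'E'
def tips():
    for n in ('wrist','side'):
        im,d=arm.grab_frame(n); P=cloud(d,arm.camera_info(n)); s=arm.observe(); p=np.array(s['tool_pos'])
        r=R.from_quat(s['tcp_rot']); L=r.inv().apply((P-p).reshape(-1,3)).reshape(P.shape)
        m=(im.max(2)<75)&(d>0)&(abs(L[...,0])<.02)&(abs(L[...,1])<.06)&(L[...,2]<.03)&(L[...,2]>-.09)
        for z in np.arange(-.09,.03,.01):
            k=m&(L[...,2]>=z)&(L[...,2]<z+.01)
            if k.sum()>4: print(n,round(z,2),k.sum(),np.round(L[k].min(0),3),np.round(L[k].max(0),3))
E
python3 - <<'E'
from h import *
to(.5963,.0515,.129,83.85); tips()
E
```

```text
t 5.15 pos [0.5969 0.0539 0.1299] open 0.518 F [-0.  -0.3  0.5] q [ 0.07  0.77 -0.42  1.71  0.43  0.75 -0.67] yaw 83.88548644885564
shift [-0.0123 -0.0016  0.0044]
turn [0.     0.0001 0.0004]
wrist -0.09 1595 [-0.012 -0.04  -0.09 ] [ 0.011  0.038 -0.08 ]
wrist -0.08 1821 [-0.011 -0.04  -0.08 ] [ 0.011  0.039 -0.07 ]
wrist -0.07 1556 [-0.007 -0.039 -0.07 ] [ 0.011  0.037 -0.06 ]
wrist -0.06 1606 [-0.01  -0.038 -0.06 ] [ 0.011  0.036 -0.05 ]
wrist -0.05 1065 [-0.01  -0.037 -0.05 ] [ 0.011  0.035 -0.04 ]
wrist -0.04 304 [-0.009 -0.035 -0.04 ] [ 0.01   0.033 -0.035]
wrist -0.02 333 [ 0.002 -0.012 -0.02 ] [ 0.011  0.013 -0.01 ]
wrist -0.01 293 [ 0.002 -0.011 -0.01 ] [ 0.011  0.013 -0.   ]
wrist -0.0 253 [ 0.002 -0.011  0.   ] [0.011 0.013 0.01 ]
wrist 0.01 207 [ 0.003 -0.011  0.01 ] [0.011 0.013 0.02 ]
wrist 0.02 189 [ 0.003 -0.011  0.02 ] [0.011 0.013 0.03 ]
side -0.09 76 [-0.012 -0.044 -0.09 ] [ 0.013  0.04  -0.08 ]
side -0.08 77 [-0.007 -0.042 -0.08 ] [ 0.013  0.039 -0.07 ]
side -0.07 63 [-0.002 -0.042 -0.07 ] [ 0.013  0.038 -0.06 ]
side -0.06 71 [-0.006 -0.041 -0.06 ] [ 0.013  0.038 -0.05 ]
side -0.05 62 [-0.007 -0.04  -0.05 ] [ 0.012  0.035 -0.04 ]
side -0.04 13 [-0.006 -0.034 -0.04 ] [ 0.011  0.035 -0.036]
```

Call:
step_arm --steps '[[[-0.01,0,0.06,0,0,0],[-0.01,0,0.12,0,0,0],[-0.01,0,0.18,0,0,0],[-0.01,0,0.18,0,0,0]]]' --jaw 0.6

```text
clock: 5.75
tool_pos: [0.5957, 0.0518, 0.0924]
tcp_rot: [0.744, 0.668, -0.001, -0.001]
force: [-0.0, 0.1, 1.1]
opening: 0.6
grasp_force: 0.0
```

Call:
step_arm --steps '[[[0,0,0,0,0,0],[0,0,0,0,0,0],[0,0,0,0,0,0],[0,0,0,0,0,0],[0,0,0,0,0,0],[0,0,0,0,0,0]]]' --jaw 0.2 --force 12

```text
clock: 6.5
tool_pos: [0.5973, 0.0519, 0.0943]
tcp_rot: [0.744, 0.668, 0.0, 0.0]
force: [1.3, -0.1, 2.5]
opening: 0.304
grasp_force: 12.0
```

```bash
python3 - <<'E'
from h import *
to(.6419,.0876,.093,173.85)
s=arm.observe(); print(s['grasp_force'])
r=R.from_quat(s['tcp_rot']); p=np.array(s['tool_pos']); c=np.array([.6001,.0921,p[2]]); print(np.hypot(*(p-c)[:2]), np.degrees(np.arctan2(*(p-c)[[1,0]])))
for a in np.linspace(9,90,10):
    q=c+R.from_euler('z',a,degrees=True).apply(p-c); print(round(a),np.round(r.inv().apply(q-p)/.2,3), -round(a/90,3))
E
```

```text
t 6.5 pos [0.5973 0.0519 0.0943] open 0.304 F [ 1.3 -0.1  2.5] q [ 0.06  0.82 -0.39  1.73  0.46  0.68 -0.69] yaw 83.87562668703094
shift [0.2013 0.2026 0.0067]
turn [ 7.000e-04  6.000e-04 -9.997e-01]
12.000518417917192
0.040309441998185376 -93.96938404174223
9 [0.004 0.031 0.   ] -0.1
18 [0.012 0.062 0.   ] -0.2
27 [0.025 0.091 0.   ] -0.3
36 [0.043 0.117 0.   ] -0.4
45 [0.064 0.14  0.   ] -0.5
54 [0.089 0.16  0.   ] -0.6
63 [0.117 0.175 0.   ] -0.7
72 [0.146 0.186 0.   ] -0.8
81 [0.177 0.193 0.   ] -0.9
90 [0.209 0.194 0.   ] -1.0
```

Call:
step_arm --steps '[[[0.003,0.026,0,0,0,-0.08],[0.01,0.054,0,0,0,-0.17],[0.02,0.081,0,0,0,-0.26],[0.036,0.107,0,0,0,-0.35],[0.054,0.13,0,0,0,-0.44],[0.074,0.15,0,0,0,-0.53],[0.097,0.167,0,0,0,-0.62],[0.122,0.181,0,0,0,-0.71],[0.148,0.191,0,0,0,-0.8],[0.175,0.199,0,0,0,-0.9],[0.204,0.202,0,0,0,-1.0],[0.204,0.202,0,0,0,-1.0]]]'

```text
clock: 8.0
tool_pos: [0.6432, 0.0887, 0.0944]
tcp_rot: [0.054, 0.999, 0.001, 0.002]
force: [4.6, 0.7, 1.0]
opening: 0.303
grasp_force: 12.0
```

Call:
step_arm --steps '[[[0,0,0,0,0,0],[0,0,0,0,0,0]]]'

```text
clock: 8.25
tool_pos: [0.6432, 0.0886, 0.0944]
tcp_rot: [0.055, 0.998, 0.001, 0.002]
force: [5.9, 1.4, 0.3]
opening: 0.299
grasp_force: 12.0
```

```bash
python3 - <<'E'
from h import *
to(.6419,.0876,.17,173.85)
im,d=arm.grab_frame('top'); P=cloud(d,arm.camera_info('top'))
s=arm.observe(); print(s['grasp_force'],s['wrist_torque'])
for st,Q in comps(P,.112,.127,(205,197,75,88),20): print(st,np.round(Q.mean(0),4))
E
```

```text
t 8.25 pos [0.6432 0.0886 0.0944] open 0.299 F [5.9 1.4 0.3] q [ 0.2   0.97 -0.8   1.56  0.8   0.96  0.59] yaw 173.67897243851928
shift [ 0.0044 -0.0048 -0.3779]
turn [ 0.0012  0.0024 -0.0019]
12.000512997619808 [ 0.23854937 -1.35338527  0.08901547]
[218, 224, 11, 12, 104] [0.6044 0.1332 0.1199]
[254, 231, 6, 7, 23] [0.5921 0.0524 0.1216]
[232, 243, 12, 12, 118] [0.5581 0.0967 0.1202]
```

Call:
step_arm --steps '[[[0,0,0,0,0,0],[0,0,0,0,0,0],[0,0,0,0,0,0],[0,0,0,0,0,0]]]' --jaw 0.6

```text
clock: 8.8
tool_pos: [0.6408, 0.0881, 0.0938]
tcp_rot: [0.053, 0.999, -0.0, -0.0]
force: [0.5, -0.7, 0.7]
opening: 0.596
grasp_force: 0.0
```

Call:
step_arm --steps '[[[0,0,-0.1,0,0,0],[0,0,-0.25,0,0,0],[0,0,-0.4,0,0,0],[0,0,-0.4,0,0,0]]]'

```text
clock: 9.3
tool_pos: [0.643, 0.0895, 0.1778]
tcp_rot: [0.053, 0.999, 0.001, 0.003]
force: [-0.6, 0.2, -1.1]
opening: 0.6
grasp_force: 0.0
```

```bash
python3 - <<'E'
from h import *
to(.565,-.030,.17,83.85)
im,d=arm.grab_frame('top'); P=cloud(d,arm.camera_info('top'))
for st,Q in comps(P,.112,.127,(205,197,75,88),20)+comps(P,.14,.156,(205,197,75,88),20): print(st,np.round(Q.mean(0),4))
for st,Q in comps(P,.098,.11,(270,220,30,50),20): print('fin',st,np.round(Q.mean(0),4))
E
```

```text
t 9.3 pos [0.643  0.0895 0.1778] open 0.6 F [-0.6  0.2 -1.1] q [ 0.22  0.87 -0.87  1.5   0.71  1.1   0.66] yaw 173.86824161926
shift [ 0.3242 -0.6359  0.0353]
turn [0.0042 0.0014 1.0002]
[217, 224, 12, 12, 103] [0.6041 0.1334 0.1199]
[232, 243, 12, 12, 121] [0.558  0.0965 0.1199]
```

Call:
step_arm --steps '[[[0.1,-0.15,0,0,0,0.11],[0.2,-0.3,0,0,0,0.22],[0.3,-0.45,0,0,0,0.33],[0.335,-0.525,0,0,0,0.44],[0.335,-0.525,0,0,0,0.55],[0.335,-0.525,0,0,0,0.66],[0.335,-0.525,0,0,0,0.77],[0.335,-0.525,0,0,0,0.88],[0.335,-0.525,0,0,0,1.0],[0.335,-0.525,0,0,0,1.0],[0.335,-0.525,0,0,0,1.0]]]'

```text
clock: 10.72
tool_pos: [0.563, -0.0091, 0.1735]
tcp_rot: [0.743, 0.67, -0.0, -0.0]
force: [-0.1, -0.2, 0.3]
opening: 0.598
grasp_force: 0.0
```

```bash
python3 - <<'E'
from h import *
to(.565,-.0078,.05,83.85)
im,d=arm.grab_frame('wrist'); P=cloud(d,arm.camera_info('wrist')); cv2.imwrite('pics/w2.png',im)
for st,Q in comps(P,.101,.111,(0,0,560,420),80): 
    if abs(Q[:,0].mean()-.57)<.05: print(st,np.round(Q.mean(0),4),np.round((Q.max(0)+Q.min(0))/2,4),np.round(np.ptp(Q,axis=0),3))
np.save('w2.npy',P)
im,d=arm.grab_frame('side'); P=cloud(d,arm.camera_info('side'))
for st,Q in comps(P,.14,.156,(240,190,110,110),10)+comps(P,.1,.11,(240,190,110,110),5): print('side',st,np.round(Q.mean(0),4))
E
```

```text
t 10.72 pos [ 0.563  -0.0091  0.1735] open 0.598 F [-0.1 -0.2  0.3] q [ 0.21  0.68 -0.47  1.78  0.41  0.79 -0.57] yaw 84.066385768085
shift [0.0076 0.01   0.6175]
turn [-0.0006  0.0002  0.0024]
[302, 93, 44, 45, 798] [0.595  0.0518 0.1087] [0.5965 0.0509 0.106 ] [0.028 0.028 0.01 ]
[275, 187, 21, 40, 781] [ 0.566  -0.0069  0.1053] [ 0.5661 -0.0076  0.1043] [0.016 0.028 0.006]
[310, 300, 40, 23, 590] [ 0.5927 -0.0941  0.1037] [ 0.5907 -0.0934  0.1035] [0.029 0.019 0.005]
[314, 363, 67, 15, 689] [ 0.6009 -0.1443  0.1039] [ 0.6018 -0.1445  0.1041] [0.051 0.017 0.004]
side [268, 215, 14, 11, 131] [0.642  0.093  0.1481]
side [284, 190, 32, 9, 206] [ 0.6037 -0.1011  0.1043]
side [240, 206, 5, 6, 20] [ 0.7289 -0.0119  0.1052]
side [311, 211, 7, 9, 56] [ 0.5657 -0.0036  0.1053]
side [292, 224, 14, 10, 65] [0.5961 0.0598 0.1056]
side [269, 236, 13, 7, 50] [0.6406 0.0988 0.1048]
side [308, 240, 15, 9, 62] [0.5586 0.1089 0.105 ]
side [284, 250, 14, 8, 56] [0.6052 0.1449 0.105 ]
```

View pics/w2.png

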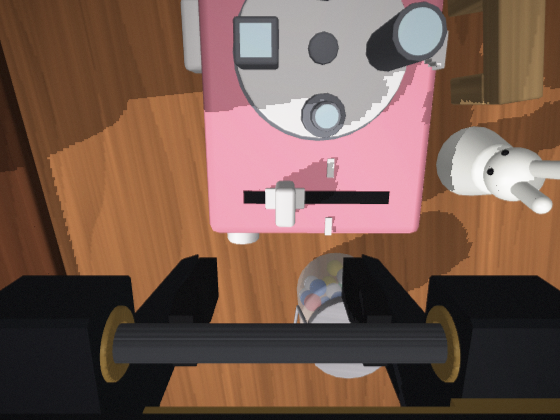

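Call:
step_arm --steps '[[[0.01,0.013,0.2,0,0,0],[0.01,0.013,0.4,0,0,0],[0.01,0.013,0.55,0,0,0],[0.01,0.013,0.61,0,0,0],[0.01,0.013,0.61,0,0,0]]]'

```text
clock: 11.45
tool_pos: [0.566, -0.0073, 0.0516]
tcp_rot: [0.744, 0.669, -0.0, -0.0]
force: [-0.2, 0.1, -0.9]
opening: 0.602
grasp_force: 0.0
```

```bash
python3 - <<'E'
from h import *
P=np.load('w2.npy'); im=cv2.imread('pics/w2.png'); sat=cv2.cvtColor(im,cv2.COLOR_BGR2HSV)[...,1]
u=np.array([np.cos(-.107),np.sin(-.107)])
for (x,y,w,h) in ((318,150,28,32),(315,212,28,24)):
    k=(sat[y:y+h,x:x+w]<70)&(im[y:y+h,x:x+w].max(2)>100)&(P[y:y+h,x:x+w,2]>.0725)&(P[y:y+h,x:x+w,2]<.08); Q=P[y:y+h,x:x+w][k]
    print(len(Q),np.round(Q.mean(0),4),np.round(np.median(Q,0),4),'along',((Q[:,:2]-[.5962,.0563])@u).mean())
print('fin along',(np.array([.566,-.0072])-[.5962,.0563])@u)
to(.566,-.0075,.05,83.85)
E
```

```text
131 [0.6023 0.0114 0.0748] [0.6022 0.0113 0.0749] along 0.010836575103623323
120 [ 0.5975 -0.0337  0.0749] [ 0.5975 -0.0335  0.0749] along 0.010908337748499126
fin along -0.02324574259750009
t 11.45 pos [ 0.566  -0.0073  0.0516] open 0.602 F [-0.2  0.1 -0.9] q [ 0.14  0.85 -0.35  1.86  0.54  0.53 -0.68] yaw 83.91649204127792
shift [-0.0009  0.0002  0.0082]
turn [-0.0005  0.      0.0007]
```

Call:
step_arm --steps '[[[0,0,0,0,0,0],[0,0,0,0,0,0],[0,0,0,0,0,0],[0,0,0,0,0,0],[0,0,0,0,0,0],[0,0,0,0,0,0],[0,0,0,0,0,0]]]' --jaw 0.05 --force 12

```text
clock: 12.32
tool_pos: [0.5665, -0.0074, 0.0522]
tcp_rot: [0.744, 0.668, 0.0, 0.0]
force: [0.1, -0.0, 3.4]
opening: 0.157
grasp_force: 12.0
```

```bash
python3 - <<'E'
from h import *
u=np.array([np.cos(-.107),np.sin(-.107)])
s=arm.observe(); print('tool along',(np.array(s['tool_pos'][:2])-[.5962,.0563])@u,s['grasp_force'])
to(.5994,-.0112,.0516,83.85)
E
```

```text
tool along -0.022724513843695497 12.000336876371875
t 12.32 pos [ 0.5665 -0.0074  0.0522] open 0.157 F [ 0.1 -0.   3.4] q [ 0.14  0.85 -0.35  1.86  0.54  0.53 -0.69] yaw 83.8798793893083
shift [-0.0013  0.1656  0.0032]
turn [0.0004 0.0001 0.0003]
```

Gripped (0.157·88 ≈ 14 mm). Slide.

Call:
step_arm --steps '[[[0,0.04,0,0,0,0],[0,0.08,0,0,0,0],[0,0.12,0,0,0,0],[0,0.15,0,0,0,0],[0,0.168,0,0,0,0],[0,0.168,0,0,0,0],[0,0.168,0,0,0,0],[0,0.168,0,0,0,0]]]'

```text
clock: 13.32
tool_pos: [0.5999, -0.011, 0.0523]
tcp_rot: [0.744, 0.668, 0.0, 0.0]
force: [-0.4, -0.2, 5.6]
opening: 0.157
grasp_force: 12.0
```

```bash
cat > m.py <<'E'
from h import *
u=np.array([np.cos(-.107),np.sin(-.107)])
s=arm.observe(); print('tool along',(np.array(s['tool_pos'][:2])-[.5962,.0563])@u,s['grasp_force'],s['force'],s['clock'])
im,d=arm.grab_frame('wrist'); P=cloud(d,arm.camera_info('wrist')); cv2.imwrite('pics/w%d.png'%(s['clock']*10),im)
al=(P[...,:2]-[.5962,.0563])@u; ac=(P[...,:2]-[.5962,.0563])@np.array([-u[1],u[0]])
sat=cv2.cvtColor(im,cv2.COLOR_BGR2HSV)[...,1]; w=(sat<70)&(im.max(2)>100)
def rep(n,m):
    if m.sum()>15: print(n,m.sum(),al[m].mean(),(al[m].min()+al[m].max())/2,ac[m].mean(),P[m][:,2].mean())
for n,lo,hi in (('rib+',-.058,-.03),('rib-',-.105,-.084)): rep(n,w&(P[...,2]>.0727)&(P[...,2]<.079)&(ac>lo)&(ac<hi)&(abs(al-.011)<.012))
rep('fin',(im.max(2)>80)&(P[...,2]>.1025)&(P[...,2]<.109)&(abs(ac+.068)<.022)&(abs(al)<.04))
E
python3 m.py
```

```text
tool along 0.010849681999313566 12.000356772914529 [-0.35087335 -0.15933252  5.56988654] 13.325
rib+ 429 0.010690590860628511 0.00789677475282918 -0.044927688707000736 0.07509633082538972
fin 2170 0.009896114556174066 0.009918505614295758 -0.06470799496352571 0.10535252706933008
```

Call:
step_arm --steps '[[[0,0,0,0,0,0],[0,0,0,0,0,0],[0,0,0,0,0,0],[0,0,0,0,0,0],[0,0,0,0,0,0]]]' --jaw 0.55

```text
clock: 14.0
tool_pos: [0.5996, -0.011, 0.0518]
tcp_rot: [0.744, 0.668, -0.0, -0.0]
force: [-0.8, -0.0, 0.4]
opening: 0.55
grasp_force: 0.0
```

Call:
step_arm --steps '[[[0,0,-0.15,0,0,0],[0,0,-0.35,0,0,0],[0,0,-0.55,0,0,0],[0,0,-0.65,0,0,0],[0,0,-0.65,0,0,0],[0,0,-0.65,0,0,0]]]'

```text
clock: 14.75
tool_pos: [0.5988, -0.0112, 0.1809]
tcp_rot: [0.744, 0.668, -0.001, -0.0]
force: [0.0, -0.4, -0.9]
opening: 0.554
grasp_force: 0.0
```

```bash
python3 m.py; ls pics; cp pics/w15*.png pics/after.png 2>/dev/null || cp $(ls -t pics/w*|head -1) pics/after.png; python3 - <<'E'
from h import *
b,_=arm.grab_frame('top'); a=cv2.imread('pics/after.png')
cv2.imwrite('pics/m3.png',np.hstack([cv2.resize(a,(400,300)),cv2.resize(b[150:300,180:380],(400,300))]))
E
```

```text
tool along 0.009801835811147047 0.0 [ 0.0322577  -0.36127447 -0.90658163] 14.75
rib+ 141 0.010338872243862192 0.009295480439401656 -0.04479883144132589 0.07475754573928559
rib- 47 0.010959415033251929 0.010953472873880151 -0.09384069604526148 0.07462933534067857
fin 696 0.009650521666573096 0.009678750496357365 -0.06642949136708856 0.10515026425065815
m.png
m2.png
side0.png
top0.png
w1.png
w133.png
w147.png
w2.png
```

View pics/m3.png

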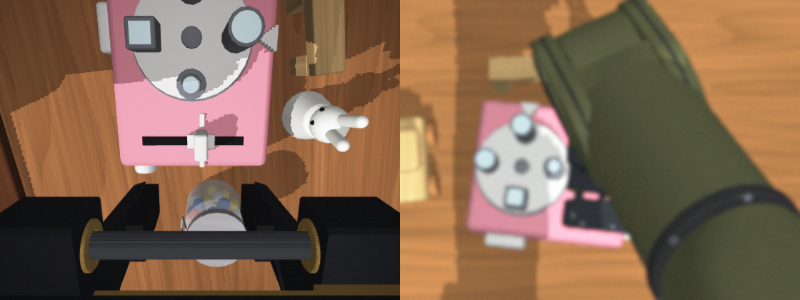

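```bash
python3 -c "
from rig import arm
print(arm.close_job())"
```

```text
the job is handed in; nothing more can be done
None
```

The tall lens is clicked in at the sight, the focus fin was let go about 1 mm from level with the ribs by the last wrist measurement, the other toys were not touched, and the job was handed in at about 15 s; no verdict came back.

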